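# Uncap the spray bottle and stand it out for use

## Robot

A 6-joint arm with a two-finger parallel gripper is mounted at the origin on the work surface. World frame = base frame: x ahead of the robot, y to its left, z up, the work surface at z = 0. Lengths are in m, angles in rad, forces in N, time in s.
With the tool pointing down it reaches from about 0.3 to 0.875 m from the base axis. Payload 6.4 kg.
Tool frame: the origin (TCP) lies at the very end of the fingers, on their centre line; the grasp point (between the pads) lies 19 mm behind it; z points along the fingers, y is the line along which they close (so a half turn about z gives the same grasp; the last joint's range is limited). The gripper opens to 85 mm and grips with 20 to 120 N. Pads are 22 mm wide; open, the fingers measure 114 mm over their backs; the gripper's body (76 mm by 85 mm) begins 54 mm behind the grasp point. The pads swing forward as they close: fully open they stand 13 mm farther back than shut.
Start: joints at [1.008, 0.181, 1.607, -0, 1.354, -0.206], TCP at [0.201, 0.539, 0.231] pointing down, gripper open.
Joint ranges: [-2.99, 2.99], [-0.89, 2.07], [0.3, 2.58], [-1.14, 4.28], [0, 2.63], [-3.12, 3.12]. Speed limits (rad/s): [2.57, 2.57, 3.01, 3.14, 3.14, 3.14].

## Interface

Orientations are given as a unit quaternion [w, x, y, z].
In Python, from bench import ctrl, vision, status gives the robot as it stands (ctrl), with the cameras (vision) and the readings (status).
- The arm moves only by the shell command python3 jog.py 'ROWS'. ROWS is a JSON list of rows, 1 to 10 of them, each of 7 numbers: dx, dy, dz in m, then a rotation vector rx, ry, rz in rad, then the opening from 0.0 (shut) to 1.0 (fully open); each row is the pose to reach, as a shift and turn from the pose commanded when the command began, along the tool's axes at that moment; what a row does not reach only later rows make up. A row lasts 1/8 s, in which the tool goes at most 0.0625 m and 0.188 rad, less where a joint would pass 70% of its speed; a pose out of reach is approached as far as the arm can. The fingers move at their own pace and stop on an object; the grip force is fixed at half the most. Time passes only in rows, so rows that do not move let the fingers close. It prints the time, the measured TCP pose, the force, the opening and the grip force at its end.
- status.get_obs(): the state, without advancing time (a new reading comes with each control period).
- vision.camera(name): name is "scene" or "top" or "wrist"; returns the picture (420x560x3 uint8, blue, green, red); there is no depth.
- vision.camera_params(name): a dict with "fovy" (degrees; the focal length in pixels is half the picture's height over the tangent of half this angle, whatever the lens; pixels are square), "cx", "cy" (the principal point, pixels), "view" (4x4, takes a point from world to camera coordinates). Camera axes: x right, y up, looking along -z (the intrinsics and any distortion apply to the point x, -y, -z); pixel columns grow to the right and rows downward; lengths in m; the calibration is good to about 2 mm. A picture is of the moment at which its call begins: read the wrist's pose just before it. camera_params takes no time and is no camera call; for the wrist camera it gives the pose at the moment of the call.
- ctrl.hand_in(): hands the job in; it is judged then, once.
The state is a dict: "time_s": time; "q": joint angles; "dq": joint speeds; "joint_efforts": joint torques, N m; "eef_pos": TCP position; "eef_rot": TCP orientation; "wrist_force": force on the tool from outside, world axes, zero at the start; "torque": the same for the moment, N m; "opening": opening from 0.0 (shut) to 1.0 (fully open); "grasp_force": force on a finger pad.
Only numpy, scipy, OpenCV 4.12 (cv2) and the standard library are available. Lean on these libraries where they do the work, as an engineer would, in place of code of your own. Each camera call takes 0.05 s, during which the arm holds its last target. There are 200 camera calls.

## Task

The little spray bottle leans in its wooden rest with its black cap on. Leaving the bottle in the rest, lift the cap off and set it, open end down, inside the small wooden dish; then take the bottle out of the rest and stand it upright, wholly on the round cork coaster. Set both down rather than dropping them, and leave the weight, the brush jar and the folding stick where they are.

Things in the scene. Friction and masses are not known exactly. Their poses are not given: they have to be found in the camera images.
- bottle: amber glass bottle, 44 mm diameter, 110 mm tall, 0.18 kg. On its flat top a grey pump: 23 mm diameter for 14 mm, then a 19 mm button, top 140 mm above the foot. Origin: foot centre; z up through the pump. It starts loose in the rest, z 30 deg from vertical, top leaning along the rest's -x (to the robot's right and towards it). Draw it out along its z by 55 mm or more to clear the rest.
- cap: black plastic cup-shaped cap, 36 mm diameter, 44 mm tall, wall and top 4 mm, 20 g. Origin: centre of its open rim; z points to its closed end. It starts loose over the pump (2.5 mm play all round), in line with the bottle, rim on the bottle's flat top 110 mm from its foot; it slides off along the bottle's z and is free after 30 mm.
- rack: fixed wooden rest, base 135 x 76 mm. Origin: on the table straight below the bottle's foot centre, which is 27 mm up. The bottle leans along its -x on a foot stop and a bed (62 mm wide, 68 mm up from the foot), between two cheeks (62 mm over their outsides, 50 mm up from the foot); above these its sides are free.
- dish: small fixed round dish of dark wood, 62 mm outside diameter, 52 mm inside, 11 mm tall, inner floor 5 mm above the table. Origin: centre of its underside; z up. It is fixed to the table.
- coaster: round cork coaster fixed to the table, 100 mm diameter, 6 mm thick. Origin: centre of its underside; z up.
- weight: round steel paper weight with a knob, 56 mm diameter, 62 mm tall, loose, origin at the centre of its foot; bystander
- brush_jar: white ceramic jar 64 mm diameter, 85 mm tall, with brushes standing up to 200 mm, loose, origin at the centre of its foot; bystander
- folder: flat wooden paper-folding stick 150 x 20 x 4 mm, lying loose on the table, long along its x, origin at the centre of its underside; bystander

How it is judged:
On the way, in this order (a step that is already met when the one before it is completed fails the run):
1. the cap is off the bottle, the bottle still in its rest (distance between cap and bottle above 0.155 m and distance of bottle from where it was at the start of the episode below 0.02 m), for 0.1 s.
2. the cap stands open end down on the floor of the dish, released, the bottle still in its rest (horizontal distance between cap and dish below 0.012 m and z of cap in the frame of dish between 0.002 and 0.008 m and angle between cap's own z axis and vertical below 0.12 rad and contact force between the fingers and cap below 0.1 N and linear speed of cap below 0.02 m/s and distance of bottle from where it was at the start of the episode below 0.02 m), for 0.2 s.
At the end, for the whole second after the job is handed in: Cap open end down on the dish floor (centre within 12 mm of the dish's, upright within 0.12 rad, rim 2 to 8 mm above the dish's origin); bottle upright within 0.08 rad on the coaster (foot within 30 mm of its centre, 3 to 10 mm above its origin); both at rest (under 0.02 m/s) (horizontal distance between cap and dish below 0.012 m and z of cap in the frame of dish between 0.002 and 0.008 m and angle between cap's own z axis and vertical below 0.12 rad and horizontal distance between bottle and coaster below 0.03 m and z of bottle in the frame of coaster between 0.003 and 0.01 m and angle between bottle's own z axis and vertical below 0.08 rad and linear speed of each of bottle, cap below 0.02 m/s); the robot touches nothing.
It fails at once if the bottle is dropped (falls faster than 0.6 m/s, untouched by the fingers) (linear speed of bottle above 0.6 m/s and contact force between the fingers and bottle below 0.05 N).
It fails at once if the cap is dropped (falls faster than 0.6 m/s, untouched by the fingers) (linear speed of cap above 0.6 m/s and contact force between the fingers and cap below 0.05 N).
It fails at once if the weight, the brush jar or the folding stick is moved by more than 20 mm (distance of any of weight, brush_jar, folder from where it was at the start of the episode above 0.02 m).
It also fails if it takes over 56 s, if anything falls off the work surface, if the arm or the gripper's body presses on something with over 40 N, if the wrist force passes 120 N, or if a joint passes its speed limit or range.

## Working session

There is one attempt and no reset: what is moved stays moved. The work goes in short steps, Python scripts to look and compute and a shell command to move; the robot and the scene stay as the last step left them, time stands still between calls to the robot, and variables do not carry over. Pictures are saved under pics/ and viewed, at most 12 in all, crops included, and the job is handed in when it is done.

```bash
ls; mkdir -p pics; python3 - <<'E'
from bench import ctrl, vision, status
import cv2
o=status.get_obs();print(o)
for n in("scene","top"):
    cv2.imwrite(f"pics/{n}0.png",vision.camera(n));p=vision.camera_params(n);print(n,p)
print(vision.camera_params("wrist"))
E
```

```text
bench.py
jog.py
pics
{'time_s': 0.0, 'q': array([ 1.00766822e+00,  1.81570013e-01,  1.60803884e+00,  7.22991796e-06,
        1.35383057e+00, -2.06302428e-01]), 'dq': array([-0.00059546,  0.00042695, -0.00022849,  0.00061514,  0.00115356,
        0.0019936 ]), 'joint_efforts': array([ 9.26496205e-05, -4.44890893e+01, -3.51326752e+01, -2.44264838e-04,
        9.47389053e-03,  7.31727425e-06]), 'eef_pos': array([0.2005151 , 0.5382867 , 0.23035299]), 'eef_rot': array([-3.49812118e-04,  1.77468523e-01,  9.84126044e-01, -8.54562498e-04]), 'wrist_force': array([0.02849224, 0.11289962, 0.69576832]), 'torque': array([-0.01668768,  0.02131881, -0.00894969]), 'grasp_force': 0.0, 'opening': 0.9998714775580575}
scene {'fovy': 43.83116694012407, 'cx': 284.58663117177235, 'cy': 204.0053751226938, 'view': array([[ 8.71167436e-01,  4.90985615e-01,  6.51863364e-04,
        -5.18416652e-01],
       [-3.24147257e-01,  5.74143964e-01,  7.51855880e-01,
         1.22043189e-01],
       [ 3.68776158e-01, -6.55203659e-01,  6.59327165e-01,
        -1.63075796e+00],
       [ 0.00000000e+00,  0.00000000e+00,  0.00000000e+00,
         1.00000000e+00]])}
top {'fovy': 47.5954973985189, 'cx': 278.8781429584722, 'cy': 198.9343787361712, 'view': array([[ 0.08808471, -0.99611208,  0.00134425, -0.05764774],
       [ 0.96988688,  0.08607312,  0.22783956, -0.60283075],
       [-0.22706944, -0.01876541,  0.97369776, -1.24943981],
       [ 0.        ,  0.        ,  0.        ,  1.        ]])}
{'fovy': 62.54233713790233, 'cx': 281.3056489526978, 'cy': 209.6298467237194, 'view': array([[ 0.34948589,  0.93694018, -0.00164378, -0.57382423],
       [-0.89903077,  0.33485035, -0.28216825,  0.03699201],
       [-0.26382435,  0.10009163,  0.95936353, -0.38058544],
       [ 0.        ,  0.        ,  0.        ,  1.        ]])}
```

View pics/scene0.png

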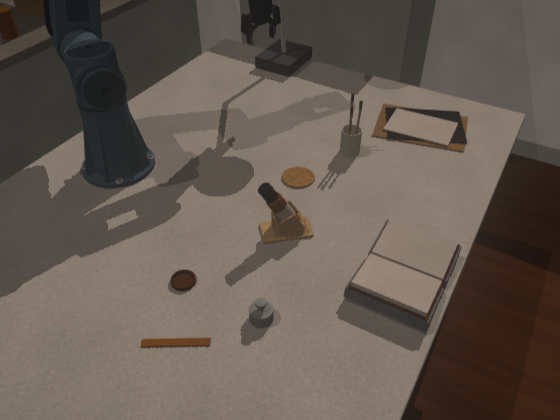

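View pics/top0.png

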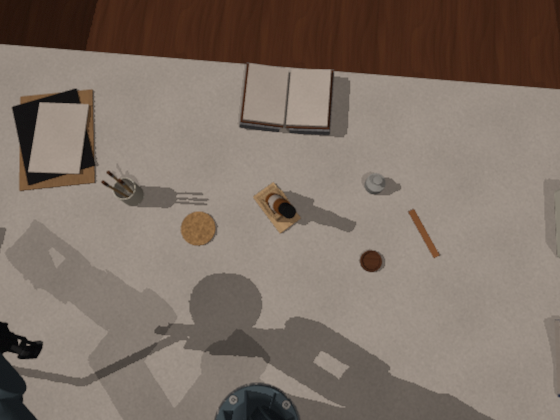

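The scene view shows the capped bottle leaning at (275,205), coaster (298,177), dish (183,280), weight (261,312). The top view shows the cap at (288,211), rest (277,208), coaster (198,228), dish (371,261), weight (375,183) and folder (424,233).

```bash
cat > h.py <<'E'
import numpy as np, cv2
from scipy.spatial.transform import Rotation as R
def ray(p,uv):
    f=210/np.tan(np.radians(p["fovy"])/2); V=np.array(p["view"]); Rm=V[:3,:3]
    d=np.array([(uv[0]-p["cx"])/f,-(uv[1]-p["cy"])/f,-1.])
    d=Rm.T@d; return -Rm.T@V[:3,3], d/np.linalg.norm(d)
def plane(p,uv,z):
    c,d=ray(p,uv); return c+d*(z-c[2])/d[2]
def tri(obs):
    A=np.zeros((3,3));b=np.zeros(3);rs=[ray(p,u) for p,u in obs]
    for c,d in rs:
        M=np.eye(3)-np.outer(d,d);A+=M;b+=M@c
    x=np.linalg.solve(A,b)
    return x,[float(np.linalg.norm((np.eye(3)-np.outer(d,d))@(x-c))) for c,d in rs]
def proj(p,x):
    f=210/np.tan(np.radians(p["fovy"])/2);c=p["view"][:3,:3]@np.array(x)+p["view"][:3,3]
    return np.array([p["cx"]-f*c[0]/c[2],p["cy"]+f*c[1]/c[2]])
def blob(im,mask,box):
    """largest contour of mask inside box x0,y0,x1,y1 -> (centroid, area, minAreaRect, contour)"""
    m=np.zeros(mask.shape,np.uint8);x0,y0,x1,y1=box;m[y0:y1,x0:x1]=mask[y0:y1,x0:x1]
    cs=cv2.findContours(m,cv2.RETR_EXTERNAL,cv2.CHAIN_APPROX_NONE)[0]
    c=max(cs,key=cv2.contourArea);M=cv2.moments(c)
    return np.array([M["m10"]/M["m00"],M["m01"]/M["m00"]]),M["m00"],cv2.minAreaRect(c),c
def bot(q): return R.from_quat(np.roll(q,-1))
E
python3 - <<'E'
from h import *; from bench import ctrl, vision, status
im={n:cv2.imread(f"pics/{n}0.png") for n in("scene","top")}
P={n:vision.camera_params(n) for n in im}
H={n:cv2.cvtColor(im[n],cv2.COLOR_BGR2HSV) for n in im}
def sat(n,s=110): return ((H[n][...,1]>s)*255).astype(np.uint8)
def dark(n,v=38): return ((H[n][...,2]<v)*255).astype(np.uint8)
for name,bx in dict(coaster=dict(top=(170,205,225,250),scene=(275,160,322,190)),dish=dict(top=(352,243,392,278),scene=(162,265,202,295)),rack=dict(top=(245,175,305,240),scene=(250,175,320,248))).items():
    o=[]
    for n,b in bx.items():
        c,a,r,_=blob(im[n],sat(n),b);o.append((P[n],c));print(name,n,c.round(1),a,r[1],plane(P[n],c,.006).round(3))
    print("  tri",tri(o))
o=[]
for n,b in dict(top=(265,190,305,230),scene=(250,175,290,215)).items():
    c,a,r,_=blob(im[n],dark(n),b);o.append((P[n],c));print("cap",n,c.round(1),a,r)
print(tri(o))
E
```

```text
coaster top [197.9 228.1] 834.5 (32.0, 32.0) [0.514 0.221 0.006]
coaster scene [297.8 176.8] 469.0 (19.0, 31.0) [0.519 0.216 0.006]
  tri (array([5.15454836e-01, 2.22010835e-01, 2.16939207e-04]), [0.00039411305965104693, 0.00039411305965124496])
dish top [370.7 260.8] 317.5 (20.50609588623047, 19.798988342285156) [ 0.465 -0.277  0.006]
dish scene [183.  279.8] 295.0 (18.0, 24.0) [ 0.468 -0.278  0.006]
  tri (array([ 0.46553741, -0.27696878,  0.00331888]), [0.0005584929750089018, 0.0005584929750088554])
rack top [276.3 205.5] 494.5 (38.599998474121094, 23.60000228881836) [0.6   0.003 0.006]
rack scene [297.8 179.9] 290.0 (11.0, 31.0) [0.526 0.203 0.006]
  tri (array([0.59215217, 0.01608443, 0.15353284]), [0.02878394241056247, 0.028783942410562622])
cap top [286.7 209.9] 168.5 ((286.7500305175781, 209.75001525878906), (16.26345443725586, 12.727922439575195), 45.0)Traceback (most recent call last):
  File "<stdin>", line 14, in <module>
  File "h.py", line 22, in blob
    c=max(cs,key=cv2.contourArea);M=cv2.moments(c)
ValueError: max() iterable argument is empty
```

```bash
python3 - <<'E'
import cv2,numpy as np
a=cv2.imread("pics/scene0.png")[160:260,240:330];b=cv2.imread("pics/top0.png")[165:245,240:312]
f=lambda x:cv2.convertScaleAbs(cv2.resize(x,(400,440),interpolation=cv2.INTER_CUBIC),alpha=1.8)
cv2.imwrite("pics/c1.png",np.hstack([f(a),f(b)]))
E
```

```text
(no output)
```

View pics/c1.png

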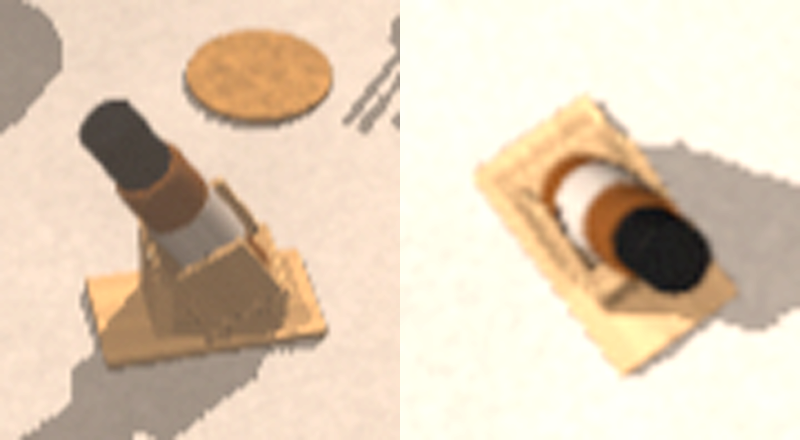

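Enlarged: the bottle leans to lower right in the top view, and the rest's base corners in the top picture are about (273,182), (254,196), (281,233), (300,218). Next I work out the rest's yaw and the first wrist look pose.

```bash
cat >> h.py <<'E'
def plan(ctrl,p,z,y):
    """print shift/rotvec in tool axes from the measured pose to TCP p, axes z,y"""
    o=status.get_obs();T=bot(o["eef_rot"]);z=np.array(z,float);z/=np.linalg.norm(z)
    y=np.array(y,float);y-=z*(y@z);y/=np.linalg.norm(y)
    G=R.from_matrix(np.c_[np.cross(y,z),y,z]);d=T.inv().apply(np.array(p)-o["eef_pos"]);r=(T.inv()*G).as_rotvec()
    print("t",round(o["time_s"],2),"at",o["eef_pos"].round(4),"shift",d.round(4),"rot",r.round(4),"rows",np.ceil(max(np.linalg.norm(d)/.0625,np.linalg.norm(r)/.188)))
E
python3 - <<'E'
from h import *; from bench import ctrl, vision, status
p=vision.camera_params("top")
K=np.array([plane(p,u,.008) for u in[(273.3,182.3),(253.5,195.9),(280.5,233.2),(300.3,217.7)]])
print(K.round(3), np.linalg.norm(np.diff(K,axis=0),axis=1).round(3))
l=(K[2]-K[1]+K[3]-K[0]);l/=np.linalg.norm(l);print("lean",l)
o=status.get_obs();T=bot(o["eef_rot"]);V=vision.camera_params("wrist")["view"]
print("cam in tool",T.inv().apply(-V[:3,:3].T@V[:3,3]-o["eef_pos"]).round(4)); print((T.as_matrix().T@V[:3,:3].T).round(3))
print(proj(p,[.6,0,0]))
# cap top estimates: (crop disc centre)
cap=(262/400*72+240, 248/440*80+165); print(cap, plane(p,cap,.027+.154*np.cos(np.pi/6)))
ps=vision.camera_params("scene");c2=(112/400*90+240,125/440*100+160);print(tri([(p,cap),(ps,c2)]))
y=np.array([-l[1],l[0],0]); print(y)
plan(ctrl,[.50,-.07,.34],[0,0,-1],[.6,-.79,0])
E
```

```text
[[ 0.668  0.018  0.008]
 [ 0.622  0.071  0.008]
 [ 0.52  -0.017  0.008]
 [ 0.57  -0.069  0.008]] [0.071 0.135 0.073]
lean [-0.75368148 -0.65723986  0.        ]
cam in tool [ 0.0717 -0.0003 -0.1441]
[[-0.     0.959  0.283]
 [ 1.     0.     0.   ]
 [ 0.     0.283 -0.959]]
[277.22970094 206.11611481]
(287.16, 210.0909090909091) [ 0.55705714 -0.02968424  0.16036791]
(array([ 0.55767031, -0.03035985,  0.15344547]), [0.0010634503062933078, 0.001063450306293371])
[ 0.65723986 -0.75368148  0.        ]
t 0.1 at [0.2006 0.5384 0.2305] shift [-0.4931 -0.4656 -0.109 ] rot [-1.3000e-03  1.5000e-03  2.1352e+00] rows 12.0
```

```bash
python3 - <<'E'
from h import *; from bench import ctrl, vision, status
plan(ctrl,[.57,-.02,.30],[0,0,-1],[.657,-.754,0])
E
```

```text
t 0.1 at [0.2006 0.5384 0.2305] shift [-0.5412 -0.3943 -0.0691] rot [-1.300e-03  1.400e-03  2.068e+00] rows 12.0
```

```bash
python3 jog.py '[[-0.541,-0.394,-0.069,0,0,2.068,1],[-0.541,-0.394,-0.069,0,0,2.068,1],[-0.541,-0.394,-0.069,0,0,2.068,1],[-0.541,-0.394,-0.069,0,0,2.068,1],[-0.541,-0.394,-0.069,0,0,2.068,1],[-0.541,-0.394,-0.069,0,0,2.068,1],[-0.541,-0.394,-0.069,0,0,2.068,1],[-0.541,-0.394,-0.069,0,0,2.068,1],[-0.541,-0.394,-0.069,0,0,2.068,1],[-0.541,-0.394,-0.069,0,0,2.068,1]]'; python3 - <<'E'
from h import *; from bench import ctrl, vision, status
plan(ctrl,[.57,-.02,.30],[0,0,-1],[.657,-.754,0])
E
```

```text
time_s: 1.35
eef_pos: [0.5445, 0.0185, 0.2953]
eef_rot: [-0.0, 0.9, 0.436, -0.0]
wrist_force: [0.2, 0.5, 0.3]
opening: 0.999
grasp_force: 0.0
t 1.35 at [0.5445 0.0185 0.2953] shift [-0.0144  0.0438 -0.0047] rot [-0.0005 -0.      0.1866] rows 1.0
```

```bash
python3 jog.py '[[-0.0144,0.0438,-0.0047,0,0,0.1866,1],[-0.0144,0.0438,-0.0047,0,0,0.1866,1],[-0.0144,0.0438,-0.0047,0,0,0.1866,1]]'; python3 - <<'E'
from h import *; from bench import ctrl, vision, status
import pickle
p=vision.camera_params("wrist");im=vision.camera("wrist");cv2.imwrite("pics/wA.png",im);pickle.dump(p,open("pA.pkl","wb"))
plan(ctrl,[.57,-.02,.30],[0,0,-1],[.657,-.754,0])
a=np.array([.5*-.754,.5*-.657,.866]); ct=np.array([.557,-.03,.157])
plan(ctrl,ct+.09*a,-a,[.657,-.754,0])
E
```

```text
time_s: 1.72
eef_pos: [0.569, -0.0175, 0.2993]
eef_rot: [-0.001, 0.935, 0.354, -0.001]
wrist_force: [-0.3, 0.3, 0.7]
opening: 0.999
grasp_force: 0.0
t 1.77 at [ 0.5689 -0.0169  0.2995] shift [-0.0012  0.003  -0.0005] rot [-0.0013  0.0005  0.0086] rows 1.0
t 1.77 at [ 0.5689 -0.0169  0.2995] shift [-0.0625  0.0016  0.0646] rot [-0.0035  0.5242  0.008 ] rows 3.0
```

View pics/wA.png

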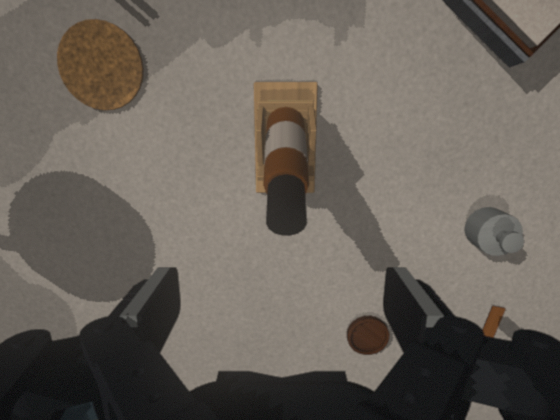

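The wrist view shows cap (286,205), bottle axis near column 286, rest base 254–317 × 82–192, dish (368,335), coaster (101,65). Moving to an aligned look above the cap.

```bash
python3 jog.py '[[-0.0625,0.002,0.0646,0,0.524,0.008,1],[-0.0625,0.002,0.0646,0,0.524,0.008,1],[-0.0625,0.002,0.0646,0,0.524,0.008,1],[-0.0625,0.002,0.0646,0,0.524,0.008,1],[-0.0625,0.002,0.0646,0,0.524,0.008,1]]'; python3 - <<'E'
from h import *; from bench import ctrl, vision, status
import pickle
p=vision.camera_params("wrist");im=vision.camera("wrist");cv2.imwrite("pics/wB.png",im);pickle.dump(p,open("pB.pkl","wb"))
a=np.array([.5*-.754,.5*-.657,.866]); ct=np.array([.557,-.03,.157])
plan(ctrl,ct+.09*a,-a,[.657,-.754,0])
E
```

```text
time_s: 2.4
eef_pos: [0.5245, -0.0603, 0.2363]
eef_rot: [-0.091, 0.905, 0.339, 0.242]
wrist_force: [0.1, 0.9, 0.6]
opening: 0.993
grasp_force: 0.0
t 2.45 at [ 0.5248 -0.0601  0.2365] shift [-0.0016 -0.0015  0.0009] rot [-0.0007  0.0012  0.001 ] rows 1.0
```

View pics/wB.png

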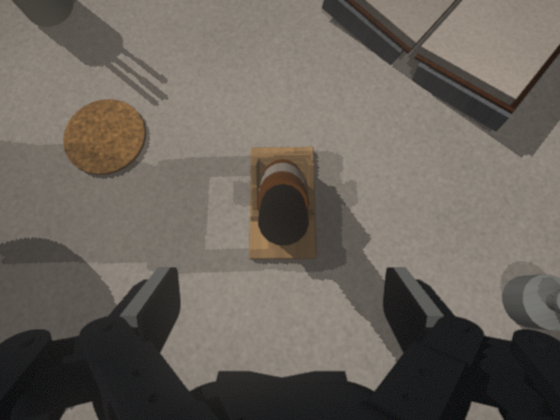

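```bash
python3 - <<'E'
from h import *; import pickle
box=dict(A=(235,70,335,250),B=(235,135,330,270));ob={}
for n in "AB":
    im=cv2.imread(f"pics/w{n}.png");p=pickle.load(open(f"p{n}.pkl","rb"));h=cv2.cvtColor(im,cv2.COLOR_BGR2HSV)
    d=((im.max(2)<52)*255).astype(np.uint8);x0,y0,x1,y1=box[n]
    b=(255,175,318,245) if n=="A" else (250,165,318,252)
    d=cv2.morphologyEx(d,cv2.MORPH_OPEN,np.ones((5,5)))
    c,a,r,ct=blob(im,d,b);ct=ct[:,0]
    x,y,w,hh=cv2.boundingRect(ct)
    low=ct[ct[:,1]>y+hh-.42*w]; e=cv2.fitEllipse(low.astype(np.float32))
    print(n,"cap bbox",x,y,w,hh,"low ellipse",np.round(e[0],1),np.round(e[1],1),round(e[2]))
    # column centre per row of cap
    for v in range(y+6,y+hh,10):
        u=ct[ct[:,1]==v][:,0];print((v,u.min(),u.max()),end=" ")
    print()
    ob[n]=(p,np.array(e[0])+.5)
    wood=((h[...,1]>75)&(h[...,2]>60)|(d>0)).astype(np.uint8)*255
    wood=cv2.morphologyEx(wood,cv2.MORPH_OPEN,np.ones((3,3)))
    c,a,r,ct=blob(im,wood,box[n]);q=cv2.boxPoints(r)
    for z in(.0,.01,.02):
        K=np.array([plane(p,u,z) for u in q]);print(" rack z",z,np.linalg.norm(np.diff(K,axis=0),axis=1).round(4),K[:,:2].round(3).tolist())
    e=[K[1]-K[0],K[2]-K[1]];e=max(e,key=np.linalg.norm);print(" yaw",np.degrees(np.arctan2(e[1],e[0]))%180,q.round(0).tolist())
    print("captop@.160",plane(p,ob[n][1],.160).round(4))
print(tri(list(ob.values())))
E
```

```text
A cap bbox 268 175 38 59 low ellipse [286.9 221.6] [23.2 36.4] 89
(181, np.int32(272), np.int32(301)) (191, np.int32(268), np.int32(304)) (201, np.int32(268), np.int32(304)) (211, np.int32(268), np.int32(304)) (221, np.int32(268), np.int32(305)) (231, np.int32(276), np.int32(297)) 
 rack z 0.0 [0.0748 0.1936 0.0845] [[0.623, 0.075], [0.673, 0.019], [0.531, -0.114], [0.475, -0.05]]
 rack z 0.01 [0.0731 0.1893 0.0826] [[0.623, 0.074], [0.672, 0.019], [0.534, -0.111], [0.479, -0.049]]
 rack z 0.02 [0.0714 0.1849 0.0807] [[0.623, 0.073], [0.671, 0.019], [0.536, -0.107], [0.482, -0.047]]
 yaw 43.113316320693 [[254.0, 82.0], [316.0, 82.0], [316.0, 233.0], [254.0, 233.0]]
captop@.160 [ 0.5552 -0.0367  0.16  ]
B cap bbox 259 185 49 60 low ellipse [283.3 221.6] [44.8 47.7] 96
(191, np.int32(267), np.int32(298)) (201, np.int32(262), np.int32(303)) (211, np.int32(260), np.int32(307)) (221, np.int32(259), np.int32(307)) (231, np.int32(262), np.int32(305)) (241, np.int32(272), np.int32(296)) 
 rack z 0.0 [0.0816 0.1366 0.0754] [[0.624, 0.079], [0.677, 0.017], [0.572, -0.07], [0.523, -0.013]]
 rack z 0.01 [0.0795 0.1331 0.0735] [[0.621, 0.075], [0.673, 0.015], [0.571, -0.07], [0.523, -0.014]]
 rack z 0.02 [0.0775 0.1297 0.0716] [[0.618, 0.072], [0.669, 0.013], [0.57, -0.07], [0.523, -0.016]]
 yaw 39.754358774447354 [[249.0, 147.0], [315.0, 147.0], [315.0, 258.0], [249.0, 258.0]]
captop@.160 [ 0.5551 -0.0361  0.16  ]
(array([ 0.55515704, -0.0364008 ,  0.16059739]), [0.0002437374503677234, 0.0002437374503675873])
```

Cap top triangulates to (0.555,-0.036,0.161); text predicts height 0.160, with residual 0.2 mm. The rest's base measures 135×74 mm at yaw of about 41°, which is consistent. Going to grasp the cap.

```bash
python3 - <<'E'
from h import *; from bench import ctrl, vision, status
l=np.radians(41.2);L=np.array([np.cos(l),np.sin(l),0]);a=-.5*L+[0,0,.866]; ct=np.array([.5552,-.0364,.1604])
plan(ctrl,ct-.033*a,-a,[L[1],-L[0],0])
E
```

```text
t 2.45 at [ 0.5248 -0.0601  0.2365] shift [-0.0046  0.0022  0.1182] rot [ 0.0004  0.0011 -0.001 ] rows 2.0
```

```bash
python3 jog.py '[[-0.0046,0.0022,0.04,0,0.001,-0.001,1],[-0.0046,0.0022,0.08,0,0.001,-0.001,1],[-0.0046,0.0022,0.118,0,0.001,-0.001,1],[-0.0046,0.0022,0.118,0,0.001,-0.001,1],[-0.0046,0.0022,0.118,0,0.001,-0.001,1]]'; python3 - <<'E'
from h import *; from bench import ctrl, vision, status
l=np.radians(41.2);L=np.array([np.cos(l),np.sin(l),0]);a=-.5*L+[0,0,.866]; ct=np.array([.5552,-.0364,.1604])
plan(ctrl,ct-.033*a,-a,[L[1],-L[0],0])
cv2.imwrite("pics/w3.png",vision.camera("wrist"))
E
```

```text
time_s: 3.08
eef_pos: [0.5678, -0.0257, 0.1322]
eef_rot: [-0.091, 0.904, 0.34, 0.243]
wrist_force: [0.7, 0.6, 1.2]
opening: 0.998
grasp_force: 0.0
t 3.08 at [ 0.5678 -0.0257  0.1322] shift [-0.0003 -0.0003  0.0003] rot [ 0.0001 -0.0014 -0.0002] rows 1.0
```

View pics/w3.png

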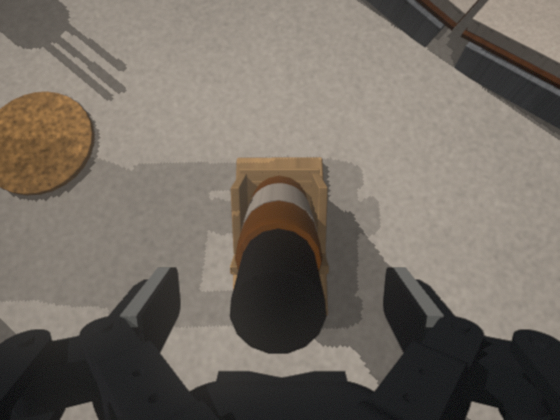

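The cap (disc centre ≈(279,300)) sits midway between the pads (180 and 385). Closing.

```bash
python3 jog.py '[[0,0,0,0,0,0,0],[0,0,0,0,0,0,0],[0,0,0,0,0,0,0],[0,0,0,0,0,0,0],[0,0,0,0,0,0,0],[0,0,0,0,0,0,0],[0,0,0,0,0,0,0]]'
```

```text
time_s: 4.0
eef_pos: [0.5673, -0.0267, 0.1317]
eef_rot: [-0.091, 0.904, 0.338, 0.243]
wrist_force: [-3.2, -2.3, 5.6]
opening: 0.397
grasp_force: 59.2
```

```bash
python3 jog.py '[[0,0,-0.015,0,0,0,0],[0,0,-0.03,0,0,0,0],[0,0,-0.045,0,0,0,0],[0,0,-0.06,0,0,0,0],[0,0,-0.085,0,0,0,0],[0,0,-0.11,0,0,0,0],[0,0,-0.12,0,0,0,0],[0,0,-0.12,0,0,0,0]]'; python3 - <<'E'
from h import *; from bench import ctrl, vision, status
p=vision.camera_params("wrist");im=vision.camera("wrist");cv2.imwrite("pics/w4.png",im)
plan(ctrl,[.4655,-.277,.16],[0,0,-1],[.66,-.752,0]);plan(ctrl,[.4655,-.277,.16],[0,0,-1],[1,0,0])
E
```

```text
time_s: 5.0
eef_pos: [0.5218, -0.0663, 0.2355]
eef_rot: [-0.091, 0.905, 0.338, 0.243]
wrist_force: [-0.4, -0.5, -0.2]
opening: 0.397
grasp_force: 59.5
t 5.05 at [ 0.5216 -0.0658  0.2347] shift [-0.1939  0.1226 -0.0262] rot [-4.00e-04 -5.25e-01 -4.60e-03] rows 4.0
t 5.05 at [ 0.5216 -0.0658  0.2347] shift [-0.1939  0.1226 -0.0262] rot [ 0.2228 -0.493  -0.835 ] rows 6.0
```

View pics/w4.png

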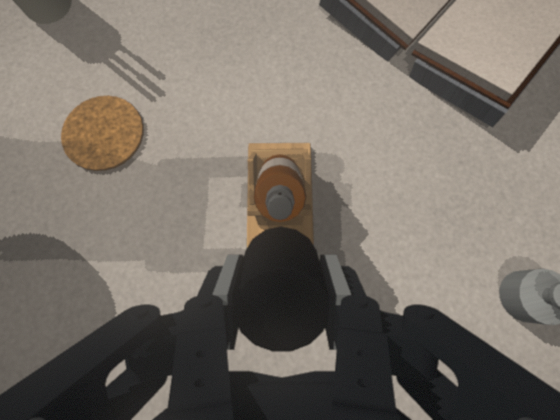

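Cap is in the gripper at (280,290); the bottle with its pump at (280,190) is still in the rest. Refining dish and coaster with views A/B.

```bash
python3 - <<'E'
from h import *; import pickle; from bench import ctrl, vision, status
im={n:cv2.imread(f"pics/{f}.png") for n,f in dict(A="wA",B="wB",top="top0",scene="scene0").items()}
P=dict(A=pickle.load(open("pA.pkl","rb")),B=pickle.load(open("pB.pkl","rb")),top=vision.camera_params("top"),scene=vision.camera_params("scene"))
for nm,z,bx in[("dish",.011,dict(A=(340,308,396,360),top=(352,243,392,278),scene=(162,265,202,295))),("coaster",.006,dict(A=(50,12,150,115),B=(55,92,152,180),top=(170,205,225,250),scene=(275,160,322,190)))]:
    o=[]
    for n,b in bx.items():
        h=cv2.cvtColor(im[n],cv2.COLOR_BGR2HSV);c,a,r,ct=blob(im[n],((h[...,1]>105)*255).astype(np.uint8),b)
        e=cv2.fitEllipse(ct);c=np.array(e[0])+.5*(n in"AB")
        o.append((P[n],c));print(nm,n,c.round(1),np.round(e[1],1),plane(P[n],c,z).round(4))
    print(" tri",tri(o))
    if nm=="dish": print(" triAtop",tri(o[:2]))
E
```

```text
dish A [368.3 335.9] [35.4 40.1] [ 0.4677 -0.2764  0.011 ]
dish top [370.7 260.8] [19.9 20.7] [ 0.4641 -0.2759  0.011 ]
dish scene [182.6 279.2] [18.1 24.2] [ 0.4688 -0.2801  0.011 ]
 tri (array([ 0.46578195, -0.27767046,  0.00713241]), [0.0014596519084808897, 0.0015924397810332257, 0.000471383341628869])
 triAtop (array([ 0.46561515, -0.27749803,  0.00780401]), [0.001496474765727135, 0.0014964747657270731])
coaster A [100.   64.7] [79.  93.2] [0.5181 0.2217 0.006 ]
coaster B [104.3 136.8] [70.7 81.8] [0.5156 0.2193 0.006 ]
coaster top [197.8 228.2] [32.2 33.5] [0.5142 0.221  0.006 ]
coaster scene [297.8 176.8] [19.5 31.5] [0.5192 0.216  0.006 ]
 tri (array([ 5.15739922e-01,  2.23223573e-01, -2.34699404e-05]), [0.0014035742225462992, 0.00043903384585244117, 0.001282060379274194, 0.0003617104148840732])
```

```bash
python3 - <<'E'
from h import *; from bench import ctrl, vision, status
plan(ctrl,[.467,-.277,.12],[0,0,-1],[.66,-.752,0])
E
```

```text
t 5.05 at [ 0.5216 -0.0658  0.2347] shift [-0.213   0.1237  0.009 ] rot [-4.00e-04 -5.25e-01 -4.60e-03] rows 4.0
```

```bash
python3 jog.py '[[-0.213,0.1237,0.009,0,-0.525,-0.005,0],[-0.213,0.1237,0.009,0,-0.525,-0.005,0],[-0.213,0.1237,0.009,0,-0.525,-0.005,0],[-0.213,0.1237,0.009,0,-0.525,-0.005,0],[-0.213,0.1237,0.009,0,-0.525,-0.005,0],[-0.213,0.1237,0.009,0,-0.525,-0.005,0],[-0.213,0.1237,0.009,0,-0.525,-0.005,0]]'; python3 - <<'E'
from h import *; from bench import ctrl, vision, status
p=vision.camera_params("wrist")
im=np.hstack([vision.camera("wrist")[120:,100:460],cv2.resize(vision.camera("scene")[200:320,130:260],(325,300))]);cv2.imwrite("pics/w5.png",im)
plan(ctrl,[.467,-.277,.03],[0,0,-1],[.66,-.752,0])
E
```

```text
time_s: 5.92
eef_pos: [0.4677, -0.2761, 0.1205]
eef_rot: [0.0, 0.935, 0.353, 0.0]
wrist_force: [0.1, 0.1, -1.4]
opening: 0.394
grasp_force: 59.7
t 6.03 at [ 0.4678 -0.2763  0.1208] shift [-0.0011 -0.0001  0.0908] rot [ 0.0009 -0.0003  0.0021] rows 2.0
```

View pics/w5.png

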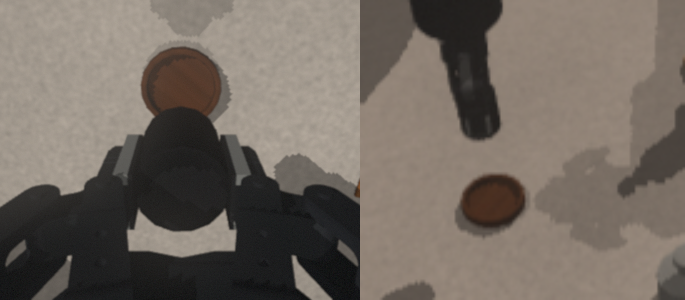

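```bash
python3 - <<'E'
from h import *; from bench import ctrl, vision, status
p=vision.camera_params("wrist");im=cv2.imread("pics/w5.png")[:, :360];h=cv2.cvtColor(im,cv2.COLOR_BGR2HSV)
c,a,r,ct=blob(im,((h[...,1]>105)*255).astype(np.uint8),(125,30,240,125));q=ct[:,0];q=q[q[:,1]<95]
e=cv2.fitEllipse(q.astype(np.float32));print(e,q.min(0),q.max(0))
v=q[:,1].min();print(plane(p,(q[q[:,1]==v][:,0].mean()+100.5,v+120),.011)-.031*np.array([.752,.66,0]))
us=[plane(p,(u+100+k,v+120.5),.011) for u,v,k in[tuple(q[q[:,0].argmin()])+(0,),tuple(q[q[:,0].argmax()])+(1,)]];print(us,np.linalg.norm(us[0]-us[1]),(us[0]+us[1])/2)
E
```

```text
((187.44224548339844, 101.6673583984375), (67.98406982421875, 98.75528717041016), 179.09169006347656) [154  49] [219  94]
[ 0.46528041 -0.27769541  0.011     ]
[array([ 0.45621156, -0.25928243,  0.011     ]), array([ 0.48358016, -0.30240662,  0.011     ])] 0.051075791895225486 [ 0.46989586 -0.28084453  0.011     ]
```

```bash
python3 jog.py '[[-0.0025,0,0.04,0,0,0.002,0],[-0.0025,0,0.075,0,0,0.002,0],[-0.0025,0,0.09,0,0,0.002,0],[-0.0025,0,0.098,0,0,0.002,0],[-0.0025,0,0.1,0,0,0.002,0],[-0.0025,0,0.1,0,0,0.002,0]]'; python3 jog.py '[[0,0,0.001,0,0,0,0],[0,0,0.002,0,0,0,0],[0,0,0.003,0,0,0,0],[0,0,0.003,0,0,0,0]]'
```

```text
time_s: 6.78
eef_pos: [0.466, -0.2792, 0.0211]
eef_rot: [0.001, 0.936, 0.352, 0.0]
wrist_force: [0.4, -0.6, 0.6]
opening: 0.395
grasp_force: 59.7
time_s: 7.28
eef_pos: [0.4653, -0.2786, 0.0171]
eef_rot: [-0.0, 0.936, 0.352, -0.0]
wrist_force: [1.2, -0.6, -0.5]
opening: 0.395
grasp_force: 59.7
```

```bash
python3 jog.py '[[0,0,0.0007,0,0,0,0],[0,0,0.0014,0,0,0,0],[0,0,0.0014,0,0,0,0]]'
```

```text
time_s: 7.65
eef_pos: [0.4654, -0.2787, 0.0166]
eef_rot: [-0.0, 0.936, 0.352, -0.0]
wrist_force: [-2.8, 2.1, 8.3]
opening: 0.402
grasp_force: 60.8
```

Contact (8 N upward). Release, wait, and retreat straight up.

```bash
python3 jog.py '[[0,0,0,0,0,0,0.6],[0,0,0,0,0,0,0.7],[0,0,0,0,0,0,0.7],[0,0,0,0,0,0,0.8],[0,0,0,0,0,0,1],[0,0,0,0,0,0,1],[0,0,0,0,0,0,1]]'; python3 jog.py '[[0,0,-0.03,0,0,0,1],[0,0,-0.08,0,0,0,1],[0,0,-0.13,0,0,0,1],[0,0,-0.18,0,0,0,1],[0,0,-0.2,0,0,0,1],[0,0,-0.2,0,0,0,1]]'; python3 - <<'E'
from h import *; from bench import ctrl, vision, status
p=vision.camera_params("wrist")
im=np.hstack([vision.camera("wrist")[100:400,130:430],cv2.resize(vision.camera("scene")[160:310,140:340],(400,300))]);cv2.imwrite("pics/w6.png",im)
l=np.radians(41.2);L=np.array([np.cos(l),np.sin(l),0]);a=-.5*L+[0,0,.866]; ct=np.array([.5552,-.0364,.1604])
for u,z in[((281,209),.005)]: print(proj(p,[.4655,-.278,.049]),proj(p,[.4655,-.278,.011]))
plan(ctrl,ct+.05*a,-a,[L[1],-L[0],0])
E
```

```text
time_s: 8.52
eef_pos: [0.4653, -0.2787, 0.0157]
eef_rot: [-0.0, 0.936, 0.352, -0.0]
wrist_force: [0.4, -0.3, 0.3]
opening: 0.999
grasp_force: 0.0
time_s: 9.28
eef_pos: [0.4663, -0.2795, 0.2177]
eef_rot: [0.002, 0.936, 0.352, 0.001]
wrist_force: [0.4, 0.8, -0.7]
opening: 0.992
grasp_force: 0.0
[278.50286628 188.18839757] [278.58966802 180.06435276]
t 9.38 at [ 0.4649 -0.2783  0.2146] shift [ 0.2023 -0.1225  0.0111] rot [-1.700e-03  5.237e-01 -3.000e-04] rows 4.0
```

View pics/w6.png

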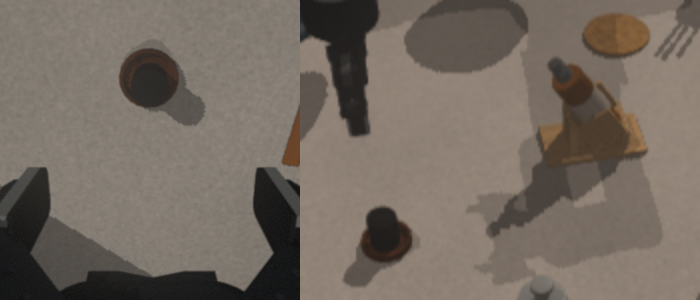

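The cap stands centred in the dish (150,82 left panel; rim ring even around it) and upright; the bottle is still in the rest. Going back over the bottle.

```bash
python3 jog.py '[[0.2023,-0.1225,0.011,0,0.5237,0,1],[0.2023,-0.1225,0.011,0,0.5237,0,1],[0.2023,-0.1225,0.011,0,0.5237,0,1],[0.2023,-0.1225,0.011,0,0.5237,0,1],[0.2023,-0.1225,0.011,0,0.5237,0,1],[0.2023,-0.1225,0.011,0,0.5237,0,1],[0.2023,-0.1225,0.011,0,0.5237,0,1]]'; python3 - <<'E'
from h import *; from bench import ctrl, vision, status
p=vision.camera_params("wrist");im=vision.camera("wrist");cv2.imwrite("pics/w7.png",im)
l=np.radians(41.2);L=np.array([np.cos(l),np.sin(l),0]);a=-.5*L+[0,0,.866]; ct=np.array([.5552,-.0364,.1604])
foot=ct-.154*a;print("foot",foot)
for s in(.06,.11,.14): print(s,proj(p,foot+s*a).round(1))
plan(ctrl,ct+.05*a,-a,[L[1],-L[0],0]); plan(ctrl,foot+.074*a,-a,[L[1],-L[0],0])
E
```

```text
time_s: 10.25
eef_pos: [0.5368, -0.0543, 0.2044]
eef_rot: [-0.091, 0.904, 0.339, 0.242]
wrist_force: [0.2, 0.1, 0.4]
opening: 1.0
grasp_force: 0.0
foot [0.61313595 0.01431909 0.027036  ]
0.06 [279.4 195.3]
0.11 [279.1 212. ]
0.14 [278.9 225.5]
t 10.3 at [ 0.5368 -0.0544  0.2045] shift [ 0.0002 -0.0014  0.001 ] rot [ 0.0003  0.0003 -0.0015] rows 1.0
t 10.3 at [ 0.5368 -0.0544  0.2045] shift [ 0.0002 -0.0015  0.131 ] rot [ 0.0003  0.0003 -0.0015] rows 3.0
```

View pics/w7.png

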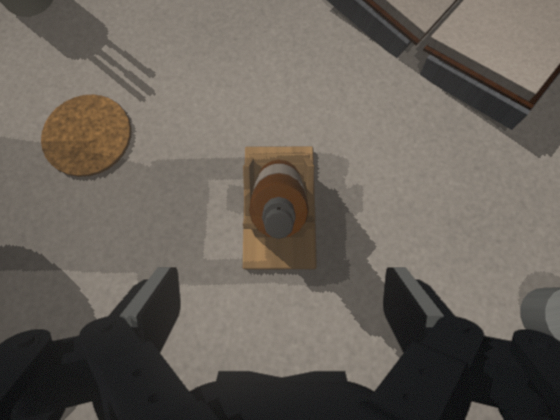

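Pump button seen at ≈(278,223), predicted (279,225), so the bottle is where expected. Descending to grasp its shoulder.

```bash
python3 jog.py '[[0,-0.0015,0.045,0,0,-0.0015,1],[0,-0.0015,0.085,0,0,-0.0015,1],[0,-0.0015,0.115,0,0,-0.0015,1],[0,-0.0015,0.131,0,0,-0.0015,1],[0,-0.0015,0.131,0,0,-0.0015,1],[0,-0.0015,0.131,0,0,-0.0015,1]]'; python3 jog.py '[[0,0,0,0,0,0,0],[0,0,0,0,0,0,0],[0,0,0,0,0,0,0],[0,0,0,0,0,0,0],[0,0,0,0,0,0,0],[0,0,0,0,0,0,0]]'
```

```text
time_s: 11.05
eef_pos: [0.5857, -0.0098, 0.0923]
eef_rot: [-0.09, 0.904, 0.34, 0.243]
wrist_force: [-0.1, 0.8, 0.4]
opening: 0.998
grasp_force: 0.0
time_s: 11.8
eef_pos: [0.5853, -0.0093, 0.0923]
eef_rot: [-0.091, 0.904, 0.341, 0.243]
wrist_force: [-5.8, -1.6, 7.9]
opening: 0.501
grasp_force: 59.7
```

```bash
python3 jog.py '[[0,0,-0.012,0,0,0,0],[0,0,-0.027,0,0,0,0],[0,0,-0.045,0,0,0,0],[0,0,-0.065,0,0,0,0],[0,0,-0.09,0,0,0,0],[0,0,-0.12,0,0,0,0],[0,0,-0.14,0,0,0,0],[0,0,-0.14,0,0,0,0]]'; python3 - <<'E'
from h import *; from bench import ctrl, vision, status
plan(ctrl,[.517,.2205,.20],[0,0,-1],[.66,-.752,0])
E
```

```text
time_s: 12.8
eef_pos: [0.5327, -0.0565, 0.2144]
eef_rot: [-0.089, 0.904, 0.34, 0.243]
wrist_force: [0.3, 0.3, -1.7]
opening: 0.501
grasp_force: 61.4
t 12.8 at [ 0.5327 -0.0565  0.2144] shift [ 0.141  -0.2188  0.097 ] rot [ 4.600e-03 -5.238e-01 -1.000e-04] rows 5.0
```

```bash
python3 jog.py '[[0.06,-0.05,0.01,0,-0.18,0,0],[0.141,-0.219,0.097,0,-0.524,0,0],[0.141,-0.219,0.097,0,-0.524,0,0],[0.141,-0.219,0.097,0,-0.524,0,0],[0.141,-0.219,0.097,0,-0.524,0,0],[0.141,-0.219,0.097,0,-0.524,0,0],[0.141,-0.219,0.097,0,-0.524,0,0],[0.141,-0.219,0.097,0,-0.524,0,0]]'; python3 - <<'E'
from h import *; from bench import ctrl, vision, status
cv2.imwrite("pics/w8.png",np.hstack([cv2.resize(vision.camera("scene")[80:230,200:350],(400,400)),vision.camera("wrist")[20:420,80:480]]))
plan(ctrl,[.517,.2205,.082],[0,0,-1],[.66,-.752,0])
E
```

```text
time_s: 13.8
eef_pos: [0.5164, 0.2207, 0.1988]
eef_rot: [0.0, 0.936, 0.352, -0.0]
wrist_force: [0.6, -1.0, -1.0]
opening: 0.504
grasp_force: 61.5
t 13.9 at [0.5166 0.2207 0.1991] shift [0.0002 0.0003 0.1171] rot [ 0.0007  0.0002 -0.002 ] rows 2.0
```

View pics/w8.png

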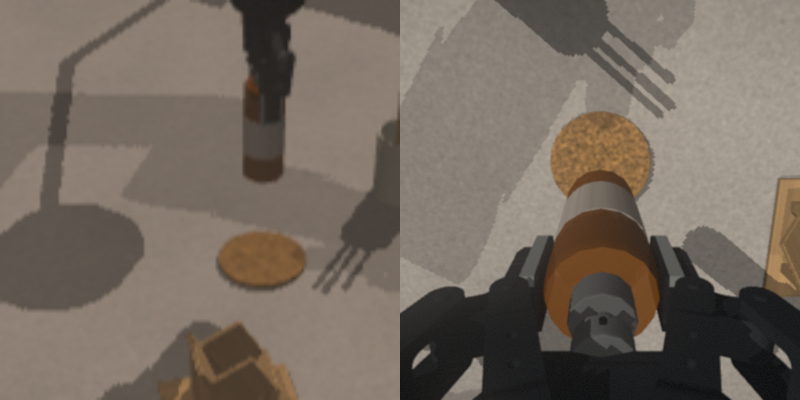

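The bottle hangs upright over the coaster (scene panel: bottle column 263, coaster centre 262). Lowering.

```bash
python3 jog.py '[[0,0,0.04,0,0,-0.002,0],[0,0,0.08,0,0,-0.002,0],[0,0,0.1,0,0,-0.002,0],[0,0,0.11,0,0,-0.002,0],[0,0,0.113,0,0,-0.002,0],[0,0,0.113,0,0,-0.002,0]]'; python3 jog.py '[[0,0,0.001,0,0,0,0],[0,0,0.002,0,0,0,0],[0,0,0.003,0,0,0,0],[0,0,0.003,0,0,0,0]]'
```

```text
time_s: 14.65
eef_pos: [0.5169, 0.2219, 0.0868]
eef_rot: [0.0, 0.936, 0.353, 0.001]
wrist_force: [-0.4, -0.3, -1.9]
opening: 0.502
grasp_force: 61.5
time_s: 15.15
eef_pos: [0.5162, 0.222, 0.0829]
eef_rot: [0.0, 0.935, 0.353, -0.0]
wrist_force: [0.0, -0.5, -2.6]
opening: 0.498
grasp_force: 61.5
```

```bash
python3 jog.py '[[0,0,0.0007,0,0,0,0],[0,0,0.0014,0,0,0,0],[0,0,0.0014,0,0,0,0]]'; python3 jog.py '[[0,0,0.0005,0,0,0,0],[0,0,0.001,0,0,0,0],[0,0,0.001,0,0,0,0]]'
```

```text
time_s: 15.52
eef_pos: [0.5161, 0.2219, 0.0814]
eef_rot: [0.0, 0.935, 0.353, -0.0]
wrist_force: [-0.0, 0.9, -2.3]
opening: 0.497
grasp_force: 61.5
time_s: 15.9
eef_pos: [0.5164, 0.2222, 0.081]
eef_rot: [0.0, 0.935, 0.353, 0.0]
wrist_force: [-0.7, 0.5, 3.9]
opening: 0.501
grasp_force: 62.0
```

Contact (force went from −2 to +4 N). Release and retreat.

```bash
python3 jog.py '[[0,0,0,0,0,0,0.6],[0,0,0,0,0,0,0.7],[0,0,0,0,0,0,0.8],[0,0,0,0,0,0,1],[0,0,0,0,0,0,1],[0,0,0,0,0,0,1],[0,0,0,0,0,0,1]]'; python3 jog.py '[[0,0,-0.02,0,0,0,1],[0,0,-0.06,0,0,0,1],[0,0,-0.11,0,0,0,1],[0,0,-0.15,0,0,0,1],[0,0,-0.18,0,0,0,1],[0,0,-0.18,0,0,0,1],[0,0,-0.18,0,0,0,1]]'; python3 - <<'E'
from h import *; from bench import ctrl, vision, status
s=vision.camera("scene");cv2.imwrite("pics/w9.png",np.hstack([cv2.resize(s[80:330,130:380],(400,400)),vision.camera("wrist")[20:420,80:480]]))
E
```

```text
time_s: 16.77
eef_pos: [0.5162, 0.222, 0.0805]
eef_rot: [0.0, 0.935, 0.353, -0.0]
wrist_force: [-0.5, 0.5, -0.9]
opening: 0.999
grasp_force: 0.0
time_s: 17.65
eef_pos: [0.5156, 0.2219, 0.2594]
eef_rot: [0.0, 0.935, 0.353, -0.001]
wrist_force: [-0.7, 0.2, -0.1]
opening: 0.999
grasp_force: 0.0
```

View pics/w9.png

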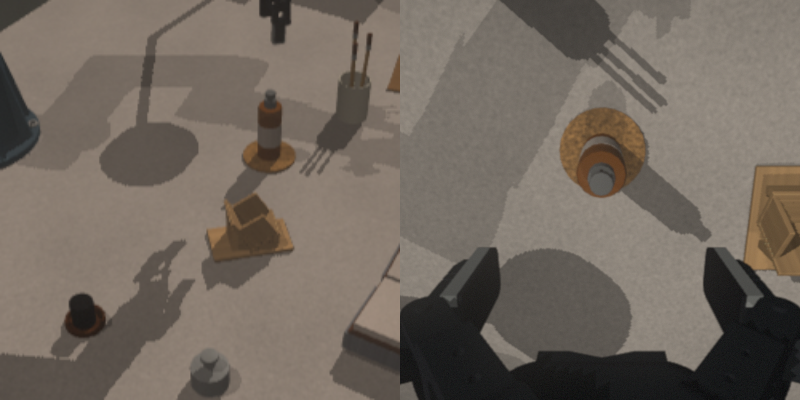

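The bottle stands upright and centred on the coaster (269,150) and the cap is in the dish (83,310). The bystanders visible here (weight, jar) show no sign of having moved.

```bash
python3 -c "
from bench import ctrl, vision, status
print(ctrl.hand_in())"
```

```text
the job is handed in; nothing more can be done
None
```

I handed the job in at about 18 s; it returned no verdict. The last pictures show the cap open end down in the dish and the bottle upright near the coaster's centre, with the gripper clear of both; I didn't re-measure the bystanders, and the folding stick was not in the last view.

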